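# Press the cap onto a sample carrier with the bench locking clamp

### The job

Slide the sample carrier into the guide channel of the locking clamp until its end meets the stop. Push the clamp's handle down, feeling for it to go over centre so that it locks by itself and presses the cell's cap home (do not lean on the handle once it is down, and do not push the cap with the fingers), then press the release paddle gently until the clamp springs open, and leave the capped carrier standing free in the channel without disturbing the things around it.

Things in the scene. Friction and masses are not known exactly. Their poses are not given: they have to be found in the camera images.
- clamp: Bench-mounted locking clamp of bare steel, fixed to the bench. Origin: on the bench top, under its cheeks (two upright plates, tops 118 mm up). Seen from the cheeks: handle towards -x (to the robot), jaw arm and guide channel towards +x, release paddle on the -y side, z up. The jaw arm hangs over the channel within 10 mm of y = 0, its top up to 135 mm high: keep the hand clear of it.
- channel_home (a point): Where the carrier's origin is when home (clamp frame x = 80, y = 40, z = 6 mm), its axes parallel to the clamp's. The channel runs along the clamp's y, on a bed with its top at z = 6 mm from y = -38 to +102. Two rails (top at z = 14) 43 mm apart inside, y = -25 to +45; end stop face at y = -25. Sliding meets only light friction before the stop.
- channel_mouth (a point): Middle of the channel's open +y end, on the bed, between the tips of the flared lips (clamp frame x = 80, y = 64, z = 6 mm). The carrier enters here, its -y end first, moving along the clamp's -y.
- handle_axis (a point): Point on the axis about which the handle turns (along the clamp's y), at x = -24, y = 0, z = 102 mm in the clamp's frame. The handle stands raised 30 to 65 degrees at the start; locked it is level within 13 degrees. Where it locks depends on a hidden adjusting screw (grip point up to 24 mm higher or lower), and neither this nor its raised pose tells: feel for it.
- clamp_handle: Handle of the clamp, black rounded grip 70 x 26 x 18 mm on a steel bar. Pushed at the grip point it resists with 1 N, more once the pad meets the cap, rising to 9 to 12 N, then falling to nothing as it goes over centre; over the last 8 mm it pulls itself onto a hard stop and stays when let go. Short of that it springs back up. On the stop the force rises steeply; over 45 N damages it.
- handle_grip (a point): Point on top of the black grip, 108 mm out from the handle's axis along the handle and 9 mm above its centre line; press here, square to the grip, following its arc. Locked, it is about 111 mm above the bench (87 to 135).
- clamp_release: Release lever of plain steel; origin on its shaft (along the clamp's y) at x = -86, z = 88 mm in the clamp's frame. Its paddle is pressed down and springs back; a toe at its other end lifts the locked handle over centre and the clamp springs open. Takes 1 to 2 N for the first 5 mm, until the toe meets the handle, then up to about 12 N; more than 40 N damages it.
- release_paddle (a point): Centre of the top face of the release paddle, a plate 30 (x) x 28 (y) x 6 mm, at x = -126, y = -78, z = 91 mm in the clamp's frame at rest. It must go down 7 to 14 mm to free the handle; it has 22 mm of travel, then a hard stop. The handle then swings up quickly, by 50 to 100 mm at its grip, at y = 0, beside the paddle.
- clamp_pad: Round rubber-faced pressing pad, 20 mm across, on a spring stem under the tip of the clamp's jaw arm, above the channel.
- pad_face (a point): Centre of the pad's lower face. Clamp open: 62 to 75 mm above the bench; clamped on a home cap: about 52 mm.
- carrier: Loose aluminium sample carrier, 0.4 kg: slab 40 (x) x 130 (y) x 10 (z) mm, origin at the centre of its underside. Round white cell (34 mm across, top at z = 40 mm) at y = -40 mm, an upright grip post at y = +42 mm. The -y end goes first into the channel. Starts standing on the bench to the left of the clamp.
- carrier_grip (a point): Grasp point in the carrier's grip post, 35 mm above the slab's underside; the post is 12 mm thick in the carrier's x, 30 mm long in y and its top is at z = 56 mm.
- carrier_cap: Grey cap on the cell, 26 mm across; its top stands 10 mm above the cell when not pressed and 6 mm when home (4 mm travel, needs about 9 N).
- cap_top (a point): Centre of the cap's top face: 50 mm above the carrier's underside at the start, 46 mm when home.
- petri_dish_b: Bystander: flat clear dish, 62 mm across, 13 high.
- weigh_bottle_1_b: Bystander: small clear lidded weighing bottle, 31 mm across, 56 high.
- amber_drop_bottle_b: Bystander: amber drop bottle, 40 mm across, 81 high.
- red_lid_jar_b: Bystander: white jar with red lid, 45 mm across, 62 high.
- dropper_1_b: Bystander: small white dropper bottle, 24 mm across, 68 high.
- rubber_stopper_b: Bystander: black rubber stopper, 27 mm.
Things that resemble listed ones, but are neither listed nor needed, are in the scene too. What is shaped like the carrier but blue is not meant.

How it is judged:
By the outcome, as a careful person would: the job done as asked, in the order asked, and still so for the second after the job is handed in, with the robot touching nothing.
It also fails if it takes over 61 s, if anything falls off the work surface, if the arm or the gripper's body presses on something with over 40 N, if the wrist force passes 120 N, or if a joint passes its speed limit or range.

### The arm

A 6-joint arm with a two-finger parallel gripper is mounted at the origin on the work surface; the furniture and walls round the work are solid. World frame = base frame: x ahead of the robot, y to its left, z up, the work surface at z = 0. Lengths are in m, angles in rad, forces in N, time in s.
With the tool pointing down it reaches from about 0.3 to 0.775 m from the base axis. Payload 14.6 kg.
Tool frame: the origin (TCP) lies at the very end of the fingers, on their centre line; the grasp point (between the pads) lies 19 mm behind it; z points along the fingers, x is the direction in which the jaws open and shut, and the axes are right-handed (so a half turn about z gives the same grasp; the last joint's range is limited). The gripper opens to 94 mm and grips with 3 to 60 N. Pads are 16 mm wide; open, the fingers measure 119 mm over their backs; the gripper's body (75 mm by 177 mm) begins 78 mm behind the grasp point.
Start: joints at [1.23, 0.3, 1.521, -0, 1.321, -0.067], TCP at [0.149, 0.53, 0.205] pointing down, gripper open.
Joint ranges: [-3.03, 3.03], [-0.79, 2.21], [0.23, 2.52], [-1.04, 4.18], [0, 3.07], [-2.55, 2.55]. Speed limits (rad/s): [2.22, 2.22, 2.57, 3.14, 3.14, 3.14].

### API

Orientations are given as [roll, pitch, yaw] about the fixed x, y, z axes, in that order (R = Rz(yaw) Ry(pitch) Rx(roll)).
In Python, from station import ctrl gives the robot as it stands.
- The arm moves only by the shell command python3 -m inch 'ROWS' [FORCE]. ROWS is JSON, one flat list of numbers, 7 for each row, row after row: the shift along the tool's x, y, z in cm, then the turn, a rotation vector about the tool's x, y, z in rad, then the opening, from 0 (shut) to 1 (fully open). In form: [tx, ty, tz, wx, wy, wz, claw, tx, ty, tz, wx, wy, wz, claw, ...]. A call has 1 to 20 rows; each row shifts and turns the commanded pose from where the row before left it, along the tool's axes as they then stand; what a row does not reach is not made up. A row lasts 1/8 s, in which the tool goes at most 62.5 mm and 10.7 degrees, less where a joint would pass 70% of its speed; a pose out of reach is approached as far as the arm can. A call is refused whole if a number of a shift passes 6.25 or a number of a turn 0.188, either way. A call with a gripper value outside its range is refused whole. The fingers move at their own pace and stop on an object; FORCE is the grip in N (left out, the last holds). Time passes only in rows, so rows that do not move let the fingers close. It gives the time, the measured TCP pose, the force and the opening at its end, in the units of the state.
- ctrl.get_obs(): the state, without advancing time (a new reading comes with each control period).
- ctrl.camera(name): name is "scene" or "top" or "wrist"; returns (picture, depth): 400x640x3 uint8, red, green, blue; 400x640 float32, m along the optical axis (not along the pixel's ray), 0 where there is no reading.
- ctrl.camera_params(name): a dict with "vertical_fov" (degrees; the focal length in pixels is half the picture's height over the tangent of half this angle, whatever the lens; pixels are square), "cx", "cy" (the principal point, pixels), "distortion" ([k1, k2, p1, p2, k3] as OpenCV has them; the pictures are not rectified), "camera_from_world" (4x4, takes a point from world to camera coordinates); the wrist camera has in their place "mount" (4x4, takes a point from camera to tool coordinates, whose origin is the TCP and whose axes are the tool frame's). Camera axes: x right, y down, z forward; pixel columns grow to the right and rows downward; lengths in m; the calibration is good to about 2 mm. A picture is of the moment at which its call begins: read the wrist's pose just before it. camera_params takes no time and is no camera call.
- ctrl.hand_in(): hands the job in, once; it reports no verdict.
Trained networks look in the newest picture that a camera, given by its name, has taken for a name from the list of things; names that differ only in an ending like _2 or _b are one class to them, and where a whole thing is asked for, a point or a joint stands for the part that bears it (a point fixed in the world has none). Each returns a list of dicts, best first, with "score" (0 to 1); they miss things now and then, are a little off and sometimes report something else, mostly with a low value. They report only what shows in the picture. A call takes as long as a camera call. They do not tell look-alikes from the thing itself.
- ctrl.spot_in(camera, label): "bbox" ([centre column, centre row, width, height] in pixels, round what is visible of it).
- ctrl.place_of(camera, label): "centre" ([column, row] in pixels: a listed point, or the origin of a listed thing).
The state is a dict: "time_s": time; "qpos": joint angles; "joint_vel": joint speeds; "tau": joint torques, N m; "ee_pos": TCP position; "eef_rot": TCP orientation; "force": force on the tool from outside, world axes, zero at the start; "moment": the same for the moment, N m; "grip_width": finger opening in m.
Only numpy, scipy, OpenCV 4.12 (cv2) and the standard library are available. Lean on these libraries where they do the work, as an engineer would, in place of code of your own. Each camera call takes 0.05 s, during which the arm holds its last target. There are 200 camera calls.

## Working session

There is one attempt and no reset: what is moved stays moved. The work goes in short steps, Python scripts to look and compute and a shell command to move; the robot and the scene stay as the last step left them, time stands still between calls to the robot, and variables do not carry over. Pictures are saved under pics/ and viewed, about 8 in all and at most 12, crops included, and the job is handed in when it is done.

```bash
ls; mkdir -p pics
cat > h.py <<'E'
import numpy as np, cv2
from scipy.spatial.transform import Rotation as R
from station import ctrl
def params(cam,obs=None):
    p=ctrl.camera_params(cam); f=200/np.tan(np.radians(p["vertical_fov"])/2)
    K=np.array([[f,0,p["cx"]],[0,f,p["cy"]],[0,0,1.]]); d=np.array(p["distortion"],float)
    if "mount" in p:
        o=obs or ctrl.get_obs(); T=np.eye(4); T[:3,:3]=R.from_euler("xyz",o["eef_rot"]).as_matrix(); T[:3,3]=o["ee_pos"]
        W=T@np.array(p["mount"])
    else: W=np.linalg.inv(np.array(p["camera_from_world"]))
    return K,d,W
def ray(cam,px,obs=None):
    K,d,W=params(cam,obs); u=cv2.undistortPoints(np.array([[px]],float),K,d)[0,0]
    return W[:3,3],W[:3,:3]@np.array([u[0],u[1],1.])
def at_z(cam,px,z,obs=None):
    c,r=ray(cam,px,obs); return c+r*(z-c[2])/r[2]
def at_depth(cam,px,dep,obs=None):
    c,r=ray(cam,px,obs); x,y=int(round(px[0])),int(round(px[1]))
    w=dep[max(y-1,0):y+2,max(x-1,0):x+2]; w=w[w>0]
    return c+r*np.median(w) if len(w) else None
def proj(cam,P,obs=None):
    K,d,W=params(cam,obs); V=np.linalg.inv(W)
    return cv2.projectPoints(np.atleast_2d(P).astype(float),V[:3,:3],V[:3,3],K,d)[0][:,0]
def save(n,im,crop=None,s=1):
    if crop: a,b,c,e=crop; im=im[b:e,a:c]
    cv2.imwrite("pics/"+n,cv2.resize(im[:,:,::-1],None,fx=s,fy=s,interpolation=cv2.INTER_CUBIC))
E
python3 - <<'E'
from h import *
np.set_printoptions(precision=3,suppress=True)
ims=[]
for cam in("scene","top"):
    im,d=ctrl.camera(cam); np.savez("/tmp/"+cam,im=im,d=d); ims.append(im)
    print(cam, params(cam)[2][:3,3])
    for l in ["clamp","handle_axis","handle_grip","release_paddle","channel_home","channel_mouth","pad_face","carrier","carrier_grip","cap_top","clamp_release"]:
        for r in ctrl.place_of(cam,l)[:3]:
            print(l,round(r["score"],2),np.round(r["centre"],1),at_depth(cam,r["centre"],d))
save("a.png",ims[0]);save("b.png",ims[1])
o=ctrl.get_obs();print({k:np.round(v,3) for k,v in o.items()})
E
```

```text
pics
scene [1.351 0.24  0.649]
handle_axis 0.71 [302.6 217.7] [ 0.558 -0.031  0.109]
handle_grip 0.59 [312.7 183.3] [ 0.486 -0.022  0.175]
release_paddle 0.64 [292.6 201.8] [ 0.459 -0.093  0.092]
release_paddle 0.19 [297.4 271.8] [ 0.651 -0.02   0.005]
channel_home 0.69 [298.6 271.3] [ 0.649 -0.017  0.006]
channel_mouth 0.79 [306.  279.4] [0.673 0.01  0.005]
channel_mouth 0.3 [371.9 226.6] [0.407 0.134 0.008]
pad_face 0.63 [280.9 254.1] [ 0.595 -0.084  0.007]
pad_face 0.4 [401.7 227.4] [0.452 0.222 0.049]
carrier 0.83 [394.9 208.1] [0.288 0.191 0.01 ]
carrier 0.6 [414.6 246.3] [0.477 0.263 0.01 ]
carrier 0.54 [296.2 252.9] [ 0.581 -0.046  0.007]
carrier_grip 0.74 [428. 242.] [0.496 0.295 0.043]
carrier_grip 0.74 [404.2 195.2] [0.268 0.215 0.05 ]
carrier_grip 0.65 [295.1 252.8] [ 0.582 -0.048  0.008]
cap_top 0.5 [385.7 202.9] [0.326 0.163 0.047]
cap_top 0.46 [400.8 228.8] [0.462 0.22  0.051]
clamp_release 0.42 [315.  213.5] [ 0.369 -0.053  0.003]
top [0.44  0.027 1.   ]
clamp 0.46 [341.6 192.3] [ 0.549 -0.031  0.112]
clamp 0.31 [329.7 156.9] [ 0.659 -0.007  0.003]
clamp 0.22 [342.6 22
[... 591 characters left out ...]
2 0.289 0.055]
carrier_grip 0.32 [396.1 258.7] [ 0.386 -0.17   0.039]
cap_top 0.6 [243.1 236.1] [0.448 0.217 0.049]
cap_top 0.54 [266.1 290.2] [0.313 0.159 0.049]
cap_top 0.45 [402.5 159.5] [ 0.642 -0.196  0.042]
clamp_release 0.73 [234.6 233.1] [0.457 0.247 0.01 ]
{'time_s': np.float64(1.2), 'qpos': array([ 1.23 ,  0.3  ,  1.521,  0.   ,  1.321, -0.067]), 'joint_vel': array([-0.001, -0.001, -0.001, -0.   , -0.001,  0.   ]), 'tau': array([ -0.003, -53.165, -35.293,   0.071,   0.021,  -0.   ]), 'ee_pos': array([0.149, 0.529, 0.205]), 'eef_rot': array([-3.142,  0.   ,  1.297]), 'force': array([ 0.22 , -0.142,  0.517]), 'moment': array([ 0.027,  0.048, -0.003]), 'grip_width': np.float64(0.094)}
```

Run:
```python
from h import *
a=np.load("/tmp/top.npz")["im"]; b=np.load("/tmp/scene.npz")["im"]
save("c.png",np.vstack([a[110:330,190:470].repeat(1,0),]),None,2.8)
```

```text
(no output)
```

View pics/a.png

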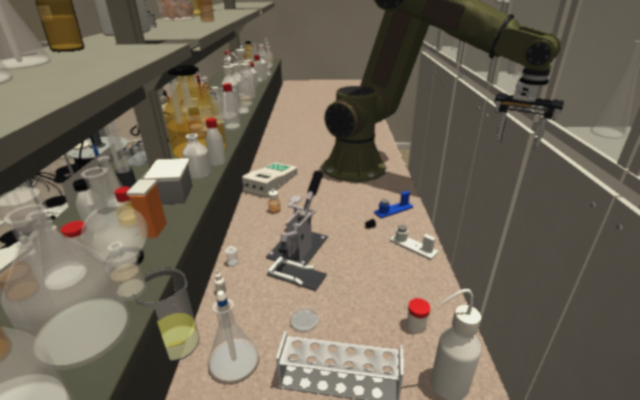

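View pics/c.png

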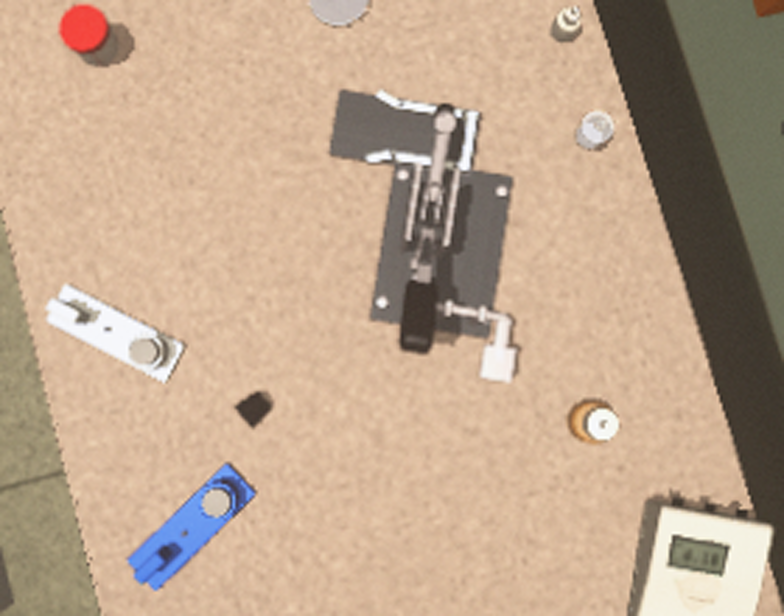

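The pictures show two carriers. The aluminium one is at top (234,230) and the blue one at top (259,298). The aluminium one fits the description, and the enlarged crop shows it silver-white at crop (115,335). The clamp's channel is at top (330,156), opening to +y, with the clamp's yaw about -8°. Next I'll get the camera mount and the deltas for the first move, to a viewing pose.

```bash
cat >> h.py <<'E'
def plan(pos,Rt,o=None):
    "tool-frame shift cm (axes as now) and rotvec (tool) from the present pose to target"
    o=o or ctrl.get_obs(); R0=R.from_euler("xyz",o["eef_rot"]); Rt=Rt if isinstance(Rt,R) else R.from_euler("xyz",Rt)
    print("shift cm",np.round(R0.inv().apply(np.array(pos)-o["ee_pos"])*100,2),"then turn",np.round((R0.inv()*Rt).as_rotvec(),3))
    print("or after turn, shift cm",np.round(Rt.inv().apply(np.array(pos)-o["ee_pos"])*100,2))
E
python3 - <<'E'
from h import *
p=ctrl.camera_params("wrist");print(np.round(p["mount"],3),p["vertical_fov"])
plan([.50,.10,.40],[np.pi,0,-.2])
E
python3 -m inch '[-1.85,2.9,-1.22,0,0,0,1,-1.85,2.9,-1.22,0,0,0,1,-1.85,2.9,-1.22,0,0,0,1,-1.85,2.9,-1.22,0,0,0,1,-1.85,2.9,-1.22,0,0,0,1,-1.85,2.9,-1.22,0,0,0,1,-1.85,2.9,-1.22,0,0,0,1,-1.85,2.9,-1.22,0,0,0,1,-1.85,2.9,-1.22,0,0,0,1,-1.85,2.9,-1.22,0,0,0,1,-1.85,2.9,-1.22,0,0,0,1,-1.85,2.9,-1.22,0,0,0,1,-1.85,2.9,-1.22,0,0,0,1,-1.85,2.9,-1.22,0,0,0,1,-1.85,2.9,-1.22,0,0,0,1,-1.85,2.9,-1.22,0,0,0,1]'
```

```text
[[ 1.    -0.     0.001 -0.001]
 [ 0.     0.962  0.271 -0.08 ]
 [-0.001 -0.271  0.962 -0.179]
 [ 0.     0.     0.     1.   ]] 69.34514745617096
shift cm [-31.85  45.43 -19.45] then turn [0.    0.    1.497]
or after turn, shift cm [ 42.96  35.11 -19.46]
time_s: 3.2
ee_pos: [0.516, 0.1181, 0.4011]
eef_rot: [3.141, -0.0, 1.297]
force: [-0.6, 0.6, -0.1]
grip_width: 0.0943
```

```bash
python3 -m inch '[0,0,0,0,0,0.187,1,0,0,0,0,0,0.187,1,0,0,0,0,0,0.187,1,0,0,0,0,0,0.187,1,0,0,0,0,0,0.187,1,0,0,0,0,0,0.187,1,0,0,0,0,0,0.187,1,0,0,0,0,0,0.187,1,0,0,0,0,0,0,1]'
python3 - <<'E'
from h import *
np.set_printoptions(precision=4,suppress=True)
o=ctrl.get_obs(); im,d=ctrl.camera("wrist"); np.savez("/tmp/w1",im=im,d=d,p=o["ee_pos"],r=o["eef_rot"])
for l in ["handle_axis","handle_grip","release_paddle","channel_home","channel_mouth","pad_face","carrier","carrier_grip","cap_top"]:
    for r in ctrl.place_of("wrist",l)[:2]:
        print(l,round(r["score"],2),np.round(r["centre"],1),at_depth("wrist",r["centre"],d,o))
save("d.png",im,None,1.25)
E
```

```text
time_s: 4.32
ee_pos: [0.5154, 0.1191, 0.4007]
eef_rot: [3.142, -0.0, -0.198]
force: [1.4, 0.3, -0.2]
grip_width: 0.0942
handle_axis 0.76 [355.2 244.8] [ 0.5468 -0.0278  0.1164]
handle_axis 0.59 [427.2  48.5] [0.7317 0.2716 0.0409]
handle_grip 0.96 [312.9 265.3] [ 0.4752 -0.0172  0.1821]
release_paddle 0.74 [303.1 281.6] [ 0.4371 -0.0969  0.0902]
channel_home 0.9 [399.9 205.1] [ 0.6572 -0.0108  0.006 ]
channel_mouth 0.56 [404.3 195.9] [0.6686 0.0073 0.0062]
channel_mouth 0.55 [301.2 280.5] [ 0.434  -0.0938  0.0901]
carrier 0.78 [282.9  90.5] [0.4706 0.2558 0.0105]
carrier 0.71 [203.9 148.9] [0.2933 0.1815 0.0101]
carrier_grip 0.83 [175. 138.] [0.2661 0.212  0.055 ]
carrier_grip 0.76 [284.6  66.3] [0.4869 0.2882 0.0556]
cap_top 0.71 [272.3 113.3] [0.4475 0.2181 0.0495]
cap_top 0.45 [214.1 162.1] [0.3209 0.1553 0.0492]
```

View pics/d.png

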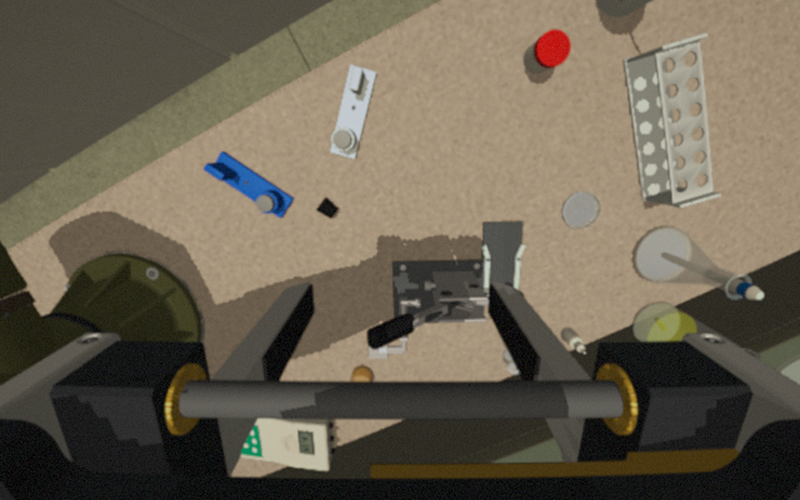

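The aluminium carrier is at (353,110) of the 800-wide picture and the blue one at (248,185). The channel is at (503,250), its bed end at the top, nearly aligned with the image axes. I'll go closer for an accurate clamp pose.

```bash
python3 -m inch '[2.1,2.7,4.2,0,0,0,1,2.1,2.7,4.2,0,0,0,1,2.1,1.5,4.2,0,0,0,1,2.1,0,4.2,0,0,0,1,2.1,0,4.0,0,0,0,1,0,0,0,0,0,0,1,0,0,0,0,0,0,1]'
python3 - <<'E'
from h import *
np.set_printoptions(precision=4,suppress=True)
o=ctrl.get_obs(); im,d=ctrl.camera("wrist"); np.savez("/tmp/w2",im=im,d=d,p=o["ee_pos"],r=o["eef_rot"])
for l in ["handle_axis","channel_home","channel_mouth","pad_face"]:
    for r in ctrl.place_of("wrist",l)[:2]:
        print(l,round(r["score"],2),np.round(r["centre"],1),at_depth("wrist",r["centre"],d,o))
save("e.png",im,(150,60,500,300),2.2)
E
```

```text
time_s: 5.7
ee_pos: [0.6048, 0.0309, 0.1945]
eef_rot: [-3.141, -0.002, -0.199]
force: [-0.5, -1.1, 1.4]
grip_width: 0.0939
handle_axis 0.74 [281.1 268.2] [ 0.5506 -0.0302  0.1105]
handle_axis 0.7 [369.1 202.3] [ 0.6611 -0.013   0.0058]
channel_home 0.86 [368.7 203.4] [ 0.6604 -0.0145  0.0057]
channel_mouth 0.5 [368.9 204.1] [ 0.6605 -0.0154  0.0059]
pad_face 0.75 [382.4 249.6] [ 0.6592 -0.0481  0.0762]
pad_face 0.59 [367.8 185.6] [0.663  0.0098 0.0054]
```

View pics/e.png

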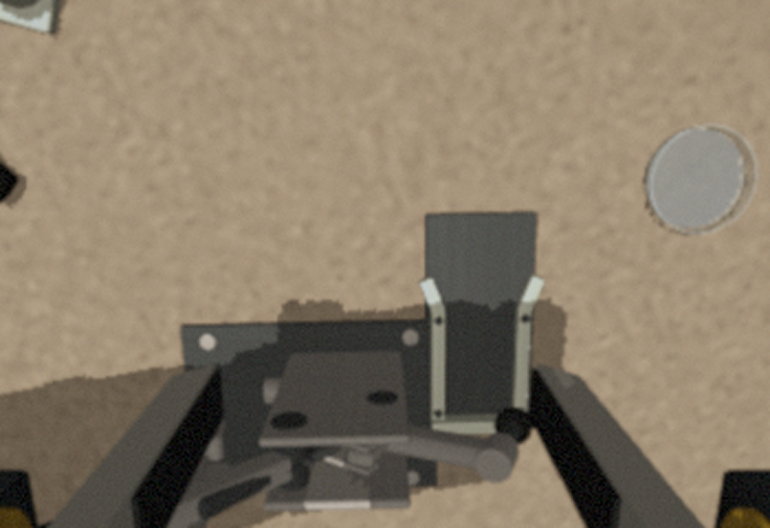

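Run:
```python
from h import *
np.set_printoptions(precision=4,suppress=True)
z=np.load("/tmp/w2.npz"); o=dict(ee_pos=z["p"],eef_rot=z["r"])
f=lambda c:np.array(c)/2.2+[150,60]
P={}
for n,c,h in [("bedL",(426,213),.006),("bedR",(537,212),.006),("rLo",(433,320),.014),("rLi",(444,320),.014),("rRi",(519,320),.014),("rRo",(530,320),.014),("rLi2",(445,405),.014),("rRi2",(518,400),.014),("rRo2",(529,365),.014),("rLo2",(432,400),.014),("tipL",(424,280),.014),("tipR",(540,279),.014),("plateL",(183,325),.006),("plateR",(425,320),.006)]:
    P[n]=at_z("wrist",f(c),h,o); print(n,P[n],at_depth("wrist",f(c),z["d"],o))
ang=lambda a,b:np.degrees(np.arctan2(*(P[b]-P[a])[[1,0]]))
print("yaw est",ang("bedL","bedR"),ang("plateL","plateR"),ang("rLi2","rLi")-90,ang("rRi2","rRi")-90,ang("rLo2","rLo")-90,ang("rRo2","rRo")-90)
# depth edge-free fit: bed mask
p=z["im"].astype(int)
def inrow(yw): pass
for cy in range(140,160,3): pass
# fit clamp pose with yaw free: rail centre line, bed end centre
from scipy.optimize import least_squares
m={"bedL":(None,102),"bedR":(None,102),"rLi":(80-21.5,None),"rRi":(80+21.5,None),"rLi2":(80-21.5,None),"rRi2":(80+21.5,None)}
def res(v):
    r=[];c,s=np.cos(v[2]),np.sin(v[2])
    for k,(x,y) in m.items():
        d=P[k][:2]*1000-v[:2];q=(c*d[0]+s*d[1],-s*d[0]+c*d[1])
        r.append((q[0]-x) if x is not None else (q[1]-y))
    return r
s=least_squares(res,[570,-40,-.15]);print(s.x,np.degrees(s.x[2]),s.fun)
v=s.x;c,sn=np.cos(v[2]),np.sin(v[2])
W=lambda x,y:np.round([v[0]+c*x-sn*y,v[1]+sn*x+c*y],1)
print("home",W(80,40),"axis",W(-24,0),"paddle",W(-126,-78),"mouth",W(80,64))
d=(np.array(P["tipL"])+P["tipR"])/2;print("tipmid",d)
```

```text
bedL [0.6386 0.0532 0.006 ] [0.6387 0.0529 0.0044]
bedR [0.7018 0.0411 0.006 ] [0.703  0.0402 0.0007]
rLo [ 0.631  -0.0088  0.014 ] [ 0.631  -0.0089  0.0137]
rLi [ 0.6374 -0.0101  0.014 ] [ 0.6378 -0.0124  0.0068]
rRi [ 0.6811 -0.0189  0.014 ] [ 0.6811 -0.0189  0.0141]
rRo [ 0.6875 -0.0202  0.014 ] [ 0.6889 -0.0228  0.0068]
rLi2 [ 0.6288 -0.0642  0.014 ] [ 0.629  -0.0679  0.0063]
rRi2 [ 0.6734 -0.07    0.014 ] [ 0.6735 -0.07    0.014 ]
rRo2 [ 0.6831 -0.0485  0.014 ] [ 0.6832 -0.0487  0.0135]
rLo2 [ 0.6215 -0.0593  0.014 ] [ 0.6215 -0.0599  0.0128]
tipL [0.6301 0.0162 0.014 ] [0.6301 0.0159 0.0127]
tipR [0.6966 0.0034 0.014 ] [0.6967 0.0033 0.0135]
plateL [0.4819 0.0156 0.006 ] [0.4814 0.0153 0.0047]
plateR [ 0.6265 -0.0104  0.006 ] [ 0.6266 -0.0107  0.005 ]
yaw est -10.796646909066538 -10.18813170667947 -9.032391420183828 -8.49566295517154 -10.636326608595226 -8.782275944970351
[574.1679 -40.0159  -0.1682] -9.635728364561837 [ 0.652  -0.652  -1.1683  0.3663 -0.5909  1.393 ]
home [659.7 -14. ] axis [550.5 -36. ] paddle [436.9 -95.8] mouth [663.8   9.7]
tipmid [0.6633 0.0098 0.014 ]
```

```bash
python3 -m inch '[-2.1,-2.86,0,0,0,0,1,-2.1,-2.86,0,0,0,0,1,-2.1,-2.86,0,0,0,0,1,-2.1,-2.86,0,0,0,0,1,-2.1,-2.86,0,0,0,0,1,-2.1,-2.86,0,0,0,0,1,-2.1,-2.86,0,0,0,0,1,-2.1,-2.86,0,0,0,0,1,0,0,1.5,0,0,0.145,1,0,0,1.5,0,0,0.145,1,0,0,0,0,0,0,1]'
python3 - <<'E'
from h import *
np.set_printoptions(precision=4,suppress=True)
o=ctrl.get_obs(); im,d=ctrl.camera("wrist"); np.savez("/tmp/w3",im=im,d=d,p=o["ee_pos"],r=o["eef_rot"])
for l in ["carrier","carrier_grip","cap_top"]:
    for r in ctrl.place_of("wrist",l)[:2]:
        print(l,round(r["score"],2),np.round(r["centre"],1),at_depth("wrist",r["centre"],d,o))
# slab top edges: depth points of height 8-12mm near carrier
K,dd,W=params("wrist",o); H,Wd=d.shape; u,v=np.meshgrid(np.arange(Wd),np.arange(H))
n=cv2.undistortPoints(np.stack([u,v],-1).reshape(-1,1,2).astype(float),K,dd)[:,0]
X=(np.c_[n,np.ones(len(n))]*d.reshape(-1,1))@W[:3,:3].T+W[:3,3]
def rect(lo,hi):
    m=(d.ravel()>0)&(X[:,2]>lo)&(X[:,2]<hi)&(np.linalg.norm(X[:,:2]-[.468,.254],axis=1)<.085)
    r=cv2.minAreaRect((X[m][:,:2]*1000).astype(np.float32)); print(lo,m.sum(),r,np.median(X[m][:,2]))
rect(.0075,.0125);rect(.053,.058);rect(.047,.0525)
save("f.png",im,(120,20,520,300),1.9)
E
```

```text
time_s: 7.32
ee_pos: [0.4848, 0.2881, 0.1624]
eef_rot: [3.141, 0.001, -0.488]
force: [-0.9, -0.2, 0.4]
grip_width: 0.0938
carrier 0.88 [321.4 211.2] [0.4697 0.259  0.0095]
carrier 0.57 [232.  311.6] [0.4754 0.3234 0.2752]
carrier_grip 0.86 [319.5 182.2] [0.4895 0.3009 0.0561]
cap_top 0.96 [320.7 259.3] [0.4486 0.2211 0.0495]
cap_top 0.52 [252.8 346.7] [0.3173 0.1538 0.0494]
0.0075 2198 ((468.1987609863281, 258.146728515625), (128.61181640625, 39.76653289794922), 62.93903350830078) 0.009631977726625301
0.053 339 ((487.20245361328125, 294.49395751953125), (29.842845916748047, 11.368382453918457), 62.2670783996582) 0.055436102239357854
0.047 394 ((468.8666076660156, 259.3880615234375), (109.85401916503906, 24.657154083251953), 62.48088836669922) 0.04956333569540744
```

View pics/f.png

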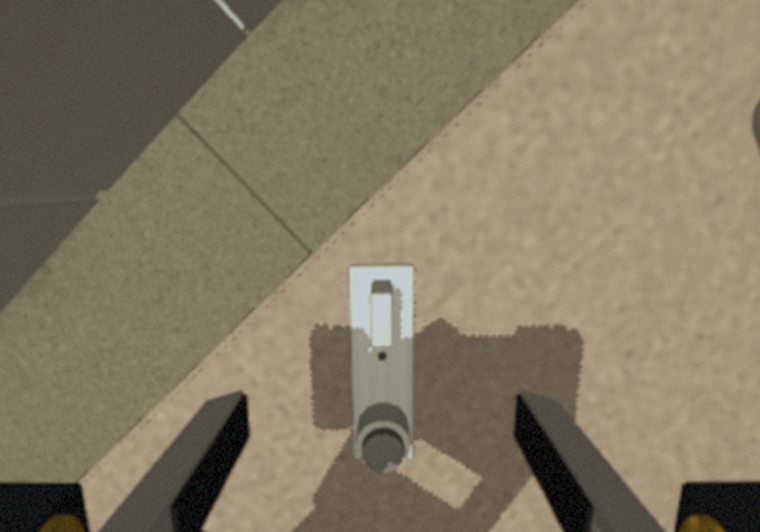

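The silver carrier is upright at crop (382,365), its post at (382,315) and cap at (383,447). The rectangle fit agrees with the given sizes (129×40, post 30×11). I'll descend and grip.

```bash
python3 -m inch '[-0.1,-0.7,2.4,0,0,-0.012,1,0,0,3,0,0,0,1,0,0,3,0,0,0,1,0,0,3,0,0,0,1,0,0,2,0,0,0,1,0,0,1,0,0,0,1,0,0,0,0,0,0,0.5,0,0,0,0,0,0,0,0,0,0,0,0,0,0,0,0,0,0,0,0,0,0,0,0,0,0,0,0,0,0,0,0,0,0,0]' 25
python3 -c "
from h import *
plan([.4873,.295,.018],[np.pi,0,-.476])"
```

```text
time_s: 9.02
ee_pos: [0.4876, 0.2948, 0.0187]
eef_rot: [-3.142, -0.0, -0.477]
force: [-0.1, 0.4, 0.1]
grip_width: 0.0372
shift cm [-0.04  0.    0.07] then turn [-0.    -0.    -0.001]
or after turn, shift cm [-0.04  0.    0.07]
```

```bash
python3 -m inch '[0,0,0,0,0,0,0,0,0,0,0,0,0,0,0,0,0,0,0,0,0,0,0,0,0,0,0,0,0,0,0,0,0,0,0,0,0,-1,0,0,0,0,0,0,-2,0,0,0,0,0,0,-1,0,0,-0.15,0,0,0,0,0,0,-0.157,0,0,0,0,0,0,0,0]' 25
python3 -c "
from h import *
plan([.684,.126,.058],[np.pi,0,-.17])"
```

```text
time_s: 10.28
ee_pos: [0.4874, 0.2948, 0.0589]
eef_rot: [3.142, 0.0, -0.171]
force: [0.1, 0.0, -5.1]
grip_width: 0.012
shift cm [22.24 13.29  0.08] then turn [ 0.     0.    -0.001]
or after turn, shift cm [22.23 13.31  0.09]
```

```bash
python3 -m inch '[2,1.2,0,0,0,0,0,2.5,1.5,0,0,0,0,0,2.5,1.5,0,0,0,0,0,2.5,1.5,0,0,0,0,0,2.5,1.5,0,0,0,0,0,2.5,1.5,0,0,0,0,0,2.5,1.5,0,0,0,0,0,2.5,1.5,0,0,0,0,0,2,1,0,0,0,0,0,1.25,0.6,0,0,0,0,0,0,0,2,0,0,0,0,0,0,0.8,0,0,0,0,0,0,0,0,0,0,0]'
python3 - <<'E'
from h import *
np.set_printoptions(precision=4,suppress=True)
o=ctrl.get_obs(); im,d=ctrl.camera("wrist")
plan([.684,.126,.026],[np.pi,0,-.17],o)
K,dd,W=params("wrist",o); H,Wd=d.shape; u,v=np.meshgrid(np.arange(Wd),np.arange(H))
n=cv2.undistortPoints(np.stack([u,v],-1).reshape(-1,1,2).astype(float),K,dd)[:,0]
X=(np.c_[n,np.ones(len(n))]*d.reshape(-1,1))@W[:3,:3].T+W[:3,3]
c=np.array([.684-.042*.1692,.126-.042*.9856])
m=(d.ravel()>0)&(X[:,2]>.0145)&(X[:,2]<.024)&(np.linalg.norm(X[:,:2]-c,axis=1)<.08)
print(m.sum(),cv2.minAreaRect((X[m][:,:2]*1000).astype(np.float32)),"expect",c,np.percentile(X[m][:,2],[5,50,95]))
for l in ["cap_top","carrier_grip","channel_mouth","channel_home"]:
    for r in ctrl.place_of("wrist",l)[:1]: print(l,r["centre"],at_depth("wrist",r["centre"],d,o))
save("g.png",im,(120,20,560,340),1.8)
E
```

```text
time_s: 11.9
ee_pos: [0.6883, 0.1258, 0.0292]
eef_rot: [3.141, 0.002, -0.17]
force: [0.1, -0.9, -5.1]
grip_width: 0.0117
shift cm [-0.42  0.05  0.32] then turn [0.001 0.002 0.   ]
or after turn, shift cm [-0.42  0.05  0.32]
1814 ((683.8776245117188, 108.07319641113281), (82.98087310791016, 40.02202224731445), 80.2048110961914) expect [0.6769 0.0846] [0.0183 0.0202 0.0212]
cap_top [319.4, 374.7] [0.6899 0.1435 0.1533]
carrier_grip [320.7, 248.1] [0.6889 0.1357 0.0665]
```

View pics/g.png

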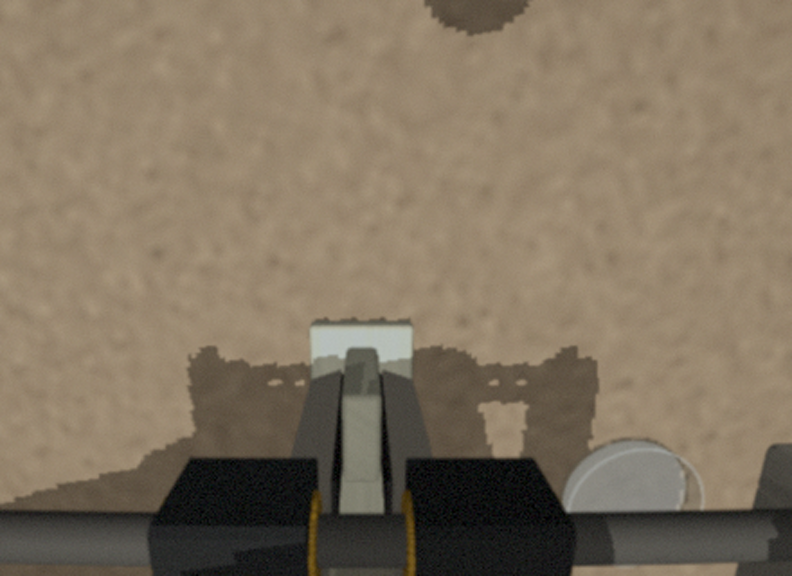

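Wrist view: the carrier is held straight, its rear at (362,350), its yaw -9.8° matching the clamp. I'll correct it sideways and slide it in.

```bash
python3 -m inch '[-0.38,0,0.3,0,0,0,0,0,0,0,0,0,0,0,0,1,0,0,0,0,0,0,1.2,0,0,0,0,0,0,1.2,0,0,0,0,0,0,1,0,0,0,0,0,0,0.6,0,0,0,0,0,0,0,0,0,0,0,0]'; python3 -m inch '[0,0,0,0,0,0,0]'
python3 -c "
from h import *
o=ctrl.get_obs();plan([.6669,.0273,.026],[np.pi,0,-.17],o); Y=R.from_euler('z',-.17).inv(); print(Y.apply(o['force']))"
```

```text
time_s: 13.15
ee_pos: [0.6771, 0.0761, 0.0277]
eef_rot: [3.141, 0.0, -0.171]
force: [-1.5, 0.0, -4.5]
grip_width: 0.0117
time_s: 13.28
ee_pos: [0.6771, 0.0768, 0.0276]
eef_rot: [3.141, 0.0, -0.17]
force: [-0.4, -0.1, -5.3]
grip_width: 0.0118
shift cm [-0.17  5.05  0.16] then turn [0. 0. 0.]
or after turn, shift cm [-0.17  5.05  0.16]
[-0.38888148 -0.18408179 -5.31101799]
```

```bash
python3 -m inch '[-0.05,1,0.1,0,0,0,0,-0.05,1,0,0,0,0,0,0,1,0,0,0,0,0,0,0.8,0,0,0,0,0,0,0.4,0,0,0,0,0,0,0,0,0,0,0,0]'
python3 -c "
from h import *
o=ctrl.get_obs();plan([.6669,.0273,.026],[np.pi,0,-.17],o); Y=R.from_euler('z',-.17).inv(); print(Y.apply(o['force']),o['moment'])"
python3 -m inch '[0,0.3,0,0,0,0,0,0,0.2,0,0,0,0,0,0,0,0,0,0,0,0]'
python3 -c "
from h import *
o=ctrl.get_obs();plan([.6669,.0273,.026],[np.pi,0,-.17],o); Y=R.from_euler('z',-.17).inv(); print(Y.apply(o['force']),o['moment'])"
```

```text
time_s: 14.02
ee_pos: [0.6691, 0.0352, 0.0267]
eef_rot: [-3.142, -0.0, -0.17]
force: [-0.1, 0.5, -4.8]
grip_width: 0.0121
shift cm [-0.08  0.81  0.07] then turn [-0. -0. -0.]
or after turn, shift cm [-0.08  0.81  0.07]
[-0.19143269  0.43440988 -4.78473877] [0.13970623 0.04501811 0.05264051]
time_s: 14.4
ee_pos: [0.6682, 0.0304, 0.0266]
eef_rot: [3.142, 0.0, -0.17]
force: [0.3, -0.0, -5.5]
grip_width: 0.0119
shift cm [-0.08  0.33  0.06] then turn [ 0.  0. -0.]
or after turn, shift cm [-0.08  0.33  0.06]
[ 0.34346421  0.04205793 -5.54974629] [ 0.14805929  0.04073005 -0.02034648]
```

```bash
F='import sys
from h import *
o=ctrl.get_obs();print(np.round(R.from_euler("z",-.17).inv().apply(o["force"]),1),np.round(R.from_euler("z",-.17).inv().apply(np.array(o["ee_pos"])-[.5742,-.04,0])*1000,1))'
echo "$F" > f.py
python3 -m inch '[0,0.2,0,0,0,0,0,0,0,0,0,0,0,0]'>/dev/null; python3 f.py
python3 -m inch '[0,0.15,0,0,0,0,0,0,0,0,0,0,0,0]'>/dev/null; python3 f.py
python3 -m inch '[0,0.1,0,0,0,0,0,0,0,0,0,0,0,0]'>/dev/null; python3 f.py
```

```text
[ 0.4  0.8 -5. ] [80.8 83.2 26.7]
[ 0.3  4.5 -3.3] [80.8 82.6 26.8]
[ 0.2  9.3 -3.4] [80.9 82.4 27.1]
```

```bash
python3 -m inch '[0,0,0.08,0,0,0,0,0,0,0,0,0,0,0]'>/dev/null; python3 f.py
python3 -m inch '[0,0,0.06,0,0,0,0,0,0,0,0,0,0,0]'>/dev/null; python3 f.py
```

```text
[-0.2  9.3  0.7] [81.1 82.4 26.8]
[-0.   9.9 -0.3] [81.2 82.5 26.2]
```

```bash
python3 -m inch '[0,0,0.06,0,0,0,0,0,0,0,0,0,0,0]'>/dev/null; python3 f.py
python3 -m inch '[0,0,0.06,0,0,0,0,0,0,0,0,0,0,0]'>/dev/null; python3 f.py
```

```text
[-0.1 10.4  0. ] [81.2 82.4 25.6]
[-1.1 10.4  0.4] [81.2 82.5 25.1]
```

```bash
python3 -m inch '[0,0,0.06,0,0,0,0,0,0,0,0,0,0,0]'>/dev/null; python3 f.py
python3 -m inch '[0,0,0,0,0,0,0.15,0,0,0,0,0,0,0.3,0,0,0,0,0,0,0.45,0,0,0,0,0,0,0.45]'; python3 f.py
```

```text
[-0.8 11.7  2.5] [81.4 82.5 24.9]
time_s: 16.9
ee_pos: [0.6675, 0.0258, 0.0234]
eef_rot: [3.141, -0.0, -0.17]
force: [0.8, -0.9, -0.0]
grip_width: 0.0401
[ 0.9 -0.8 -0. ] [80.8 80.7 23.4]
```

```bash
python3 -m inch '[0,0,-1.5,0,0,0,0.5,0,0,-3.5,0,0,0,0.5,0,0,-3.5,0,0,0,0.5,0,0,-3.5,0,0,0,0.5,-2,0.25,-2.4,0,0,0,0.3,-2,0.25,-2.4,0,0,0,0,-2,0.25,-2.4,0,0,0,0,-2,0.25,-2.4,0,0,0,0,-2,0.25,-2.4,0,0,0,0,-2,0.25,-2.4,0,0,0,0,-2,0.25,-2.4,0,0,0,0,-2,0.25,-2.4,0,0,0,0,0,0,0,0,0,0,0,0,0,0,0,0,0,0]'
python3 - <<'E'
from h import *
np.set_printoptions(precision=1,suppress=True)
o=ctrl.get_obs(); im,d=ctrl.camera("wrist"); np.savez("/tmp/w4",im=im,d=d,p=o["ee_pos"],r=o["eef_rot"])
K,dd,W=params("wrist",o); H,Wd=d.shape; u,v=np.meshgrid(np.arange(Wd),np.arange(H))
n=cv2.undistortPoints(np.stack([u,v],-1).reshape(-1,1,2).astype(float),K,dd)[:,0]
X=(np.c_[n,np.ones(len(n))]*d.reshape(-1,1))@W[:3,:3].T+W[:3,3]
C=R.from_euler("z",-.17).inv().apply(X-[.5742,-.04,0])*1000; C[d.ravel()<=0]=1e6
g=im.reshape(-1,3).max(1)
m=(g<60)&(C[:,2]>125)&(C[:,2]<300)&(abs(C[:,1])<25)&(C[:,0]<-40)&(C[:,0]>-180)
print("handle pts",m.sum(),C[m].min(0),C[m].max(0),np.median(C[m],0))
k=m&(abs(C[:,1]-np.median(C[m][:,1]))<6); a=np.polyfit(C[k,0],C[k,2],1); print("slope deg",np.degrees(np.arctan(a[0])),"z at axis x", np.polyval(a,-24))
for l in ["handle_grip","release_paddle","cap_top","carrier_grip","carrier","pad_face","handle_axis"]:
    for r in ctrl.place_of("wrist",l)[:2]:
        q=at_depth("wrist",r["centre"],d,o)
        print(l,round(r["score"],2),np.round(r["centre"]),None if q is None else R.from_euler("z",-.17).inv().apply(q-[.5742,-.04,0])*1000)
m=(C[:,0]>-150)&(C[:,0]<-100)&(C[:,1]<-55)&(C[:,1]>-110)&(C[:,2]>80)&(C[:,2]<98);print("paddle",m.sum(),C[m].min(0),C[m].max(0),np.median(C[m],0))
save("h.png",im,None,1.25)
E
```

```text
time_s: 18.65
ee_pos: [0.5065, 0.0333, 0.335]
eef_rot: [3.141, 0.0, -0.17]
force: [-0.3, 0.8, -0.5]
grip_width: 0.0008
handle pts 807 [-130.5   -8.6  128.4] [-41.5  15.4 198.8] [-106.9    7.8  184.7]
slope deg -38.30479830189831 z at axis x 118.32894596617547
handle_grip 0.58 [304. 230.] [-90.5  69.9 344.1]
release_paddle 0.66 [290. 253.] [-128.4  -73.1   91.5]
cap_top 0.7 [418. 202.] [80.8  2.  56.2]
cap_top 0.64 [188. 110.] [-286.2  149.9   49.2]
carrier_grip 0.91 [416. 151.] [75.6 85.8 43.2]
carrier_grip 0.86 [146.  81.] [-343.   192.9   56.3]
carrier 0.96 [411. 174.] [79.  42.7 15.7]
carrier 0.85 [180.  97.] [-315.4  171.4    9.3]
pad_face 0.65 [248. 119.] [-199.   135.3   22.2]
pad_face 0.45 [423. 204.] [83.5  5.  74.8]
handle_axis 0.69 [356. 214.] [-29.5   2.4 117.7]
handle_axis 0.55 [358. 212.] [-25.1   5.2 114.2]
paddle 254 [-142.8  -89.8   86.1] [-116.2  -61.2   93.2] [-130.7  -73.4   90.5]
```

View pics/h.png

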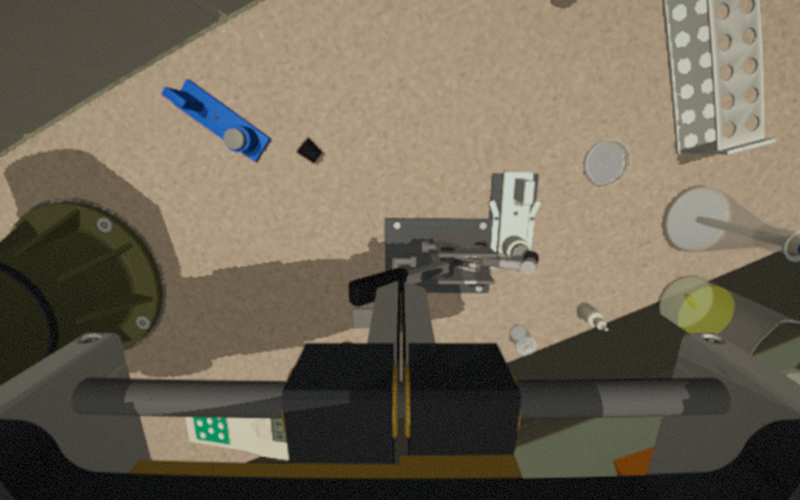

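The carrier is home at (515,205): its origin measures (79,43) in the clamp frame and the cap is at (81,2), under the pad. The handle is raised about 38°. The paddle offset suggests the clamp yaw is nearer -0.18, so I'll refine it. Next I turn and tilt the tool.

```bash
cat >> h.py <<'E'
CY=-.18; RC=R.from_euler("z",CY); O=np.array([.6598,-.0141,0])-RC.apply([.08,.04,0])
def cw(p): return O+RC.apply(np.array(p)/1000.)
def cc(p): return RC.inv().apply(np.array(p)-O)*1000
def hpose(th,gap=0):
    "tool pose pressing grip for handle raised th deg (gap mm off)"
    t=np.radians(th); n=np.array([np.sin(t),0,np.cos(t)]); u=np.array([-np.cos(t),0,np.sin(t)])
    p=np.array([-24,0,102])+108*u+(9+gap)*n
    return cw(p), RC*R.from_matrix(np.c_[[0,1,0],[np.cos(t),0,-np.sin(t)],-n])
def st():
    o=ctrl.get_obs(); p=cc(o["ee_pos"]); Rr=RC.inv()*R.from_euler("xyz",o["eef_rot"]); z=Rr.as_matrix()[:,2]
    print("t",round(o["time_s"],2),"clamp mm",np.round(p,1),"tilt",round(np.degrees(np.arctan2(-z[0],-z[2])),1),"F clamp",np.round(RC.inv().apply(o["force"]),1),"F tool",np.round(R.from_euler("xyz",o["eef_rot"]).inv().apply(o["force"]),1),"w",round(o["grip_width"],3))
E
python3 -m inch '[0,0,0,0,0,-0.1734,0,0,0,0,0,0,-0.1734,0,0,0,0,0,0,-0.1734,0,0,0,0,0,0,-0.1734,0,0,0,0,0,0,-0.1734,0,0,0,0,0,0,-0.1734,0,0,0,0,0,0,-0.1734,0,0,0,0,0,0,-0.1734,0,0,0,0,0,0,-0.1734,0,0,0,0,0.167,0,0,0,0,0,0,0.167,0,0,0,0,0,0,0.167,0,0,0,0,0,0,0.167,0,0,0,0,0,0,0,0,0,0]'
python3 -c "
from h import *
st(); plan(*hpose(38.3,20))"
```

```text
time_s: 20.8
ee_pos: [0.5072, 0.0331, 0.3324]
eef_rot: [-2.468, 0.001, 1.39]
force: [0.3, -0.3, -1.1]
grip_width: 0.0005
t 20.8 clamp mm [-78.6  59.1 332.4] tilt 38.6 F clamp [ 0.4 -0.2 -1.1] F tool [-0.2  0.9  0.6] w 0.0
shift cm [-5.9   7.83 11.76] then turn [-0.005  0.    -0.001]
or after turn, shift cm [-5.91  7.77 11.8 ]
```

```bash
python3 -m inch '[-2,2.6,2,0,0,0,0,-2,2.6,2,0,0,0,0,-1.9,2.6,2,0,0,0,0,0,0,3,0,0,0,0,0,0,2,0,0,0,0,0,0,0.7,0,0,0,0,0,0,0,0,0,0,0]'
python3 - <<'E'
from h import *
st(); plan(*hpose(38.3,0))
im,d=ctrl.camera("scene"); save("i.png",im,(210,140,410,300),3.9)
E
```

```text
time_s: 21.68
ee_pos: [0.485, -0.0226, 0.1962]
eef_rot: [-2.477, 0.0, 1.391]
force: [0.3, -0.4, 0.5]
grip_width: 0.0007
t 21.68 clamp mm [-90.5   0.4 196.2] tilt 38.1 F clamp [ 0.3 -0.3  0.5] F tool [-0.3 -0.  -0.6] w 0.001
shift cm [-0.03  0.25  2.37] then turn [0.004 0.    0.   ]
or after turn, shift cm [-0.04  0.25  2.37]
```

View pics/i.png

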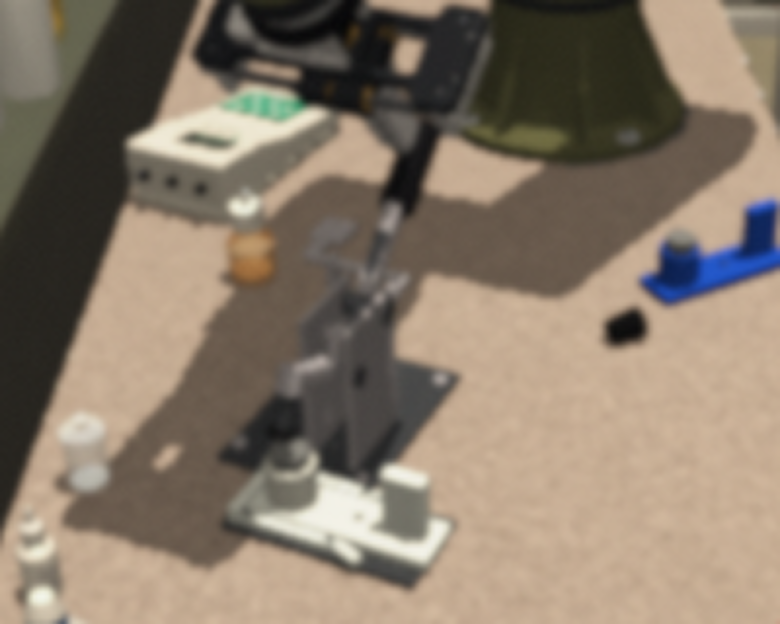

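The fingertips stand just over the black grip (410,140), and the carrier is home with its cap under the pad (290,440). I'll approach to contact.

```bash
python3 -m inch '[0,0.2,0.8,0,0,0,0,0,0,0.5,0,0,0,0,0,0,0,0,0,0,0]'>/dev/null; python3 -c "
from h import *
st()"
python3 -m inch '[0,0,0.5,0,0,0,0,0,0,0.3,0,0,0,0,0,0,0,0,0,0,0]'>/dev/null; python3 -c "
from h import *
st()"
```

```text
t 22.1 clamp mm [-97.4   0.2 183.5] tilt 38.3 F clamp [ 0.5 -0.3 -0.7] F tool [-0.3  0.8  0.3] w 0.001
t 22.48 clamp mm [-102.3    0.3  177.4] tilt 38.3 F clamp [ 0.5 -0.8  0.3] F tool [-0.8  0.2 -0.6] w 0.0
```

```bash
S='python3 -c "from h import *
st()"'
python3 -m inch '[0,-0.04,0.5,-0.0463,0,0,0,0,-0.04,0.5,-0.0463,0,0,0,0,-0.04,0.5,-0.0463,0,0,0,0,0,0,0,0,0,0]'>/dev/null; eval "$S"
python3 -m inch '[0,-0.02,0.3,-0.0278,0,0,0,0,-0.02,0.3,-0.0278,0,0,0,0,0,0,0,0,0,0]'>/dev/null; eval "$S"; python3 -c "
from h import *
plan(*hpose(24))"
```

```text
t 22.98 clamp mm [-112.     0.3  166.5] tilt 30.3 F clamp [ 0.6 -0.4  0.8] F tool [-0.4  0.1 -1. ] w 0.001
t 23.35 clamp mm [-115.     0.2  161.2] tilt 27.0 F clamp [ 1.8 -0.6  1.4] F tool [-0.6  1.  -2. ] w 0.001
shift cm [-0.02 -0.03  0.81] then turn [-0.053 -0.    -0.   ]
or after turn, shift cm [-0.02 -0.08  0.81]
```

```bash
S='python3 -c "from h import *
st()"'
python3 -m inch '[0,-0.02,0.3,-0.0278,0,0,0,0,-0.02,0.2,-0.0185,0,0,0,0,0,0,0,0,0,0]'>/dev/null; eval "$S"
python3 -m inch '[0,-0.02,0.3,-0.0278,0,0,0,0,0,0,0,0,0,0]'>/dev/null; eval "$S"
python3 -m inch '[0,-0.02,0.3,-0.0278,0,0,0,0,0,0,0,0,0,0]'>/dev/null; eval "$S"
python3 -m inch '[0,-0.02,0.3,-0.0278,0,0,0,0,0,0,0,0,0,0]'>/dev/null; eval "$S"
```

```text
t 23.73 clamp mm [-117.6    0.3  156.9] tilt 24.4 F clamp [2.3 0.4 3. ] F tool [ 0.4  0.9 -3.7] w 0.001
t 23.98 clamp mm [-119.2    0.2  154.1] tilt 22.9 F clamp [1.8 0.2 3. ] F tool [ 0.2  0.5 -3.5] w 0.0
t 24.23 clamp mm [-120.6    0.3  151.5] tilt 21.3 F clamp [ 1.6 -0.1  4. ] F tool [-0.1  0.1 -4.3] w 0.0
t 24.48 clamp mm [-121.8    0.3  148.9] tilt 19.7 F clamp [-0.3  0.   7.8] F tool [ 0.  -3.  -7.3] w 0.001
```

```bash
S='python3 -c "from h import *
st()"'
python3 -m inch '[0,-0.02,0.2,-0.0185,0,0,0,0,0,0,0,0,0,0]'>/dev/null; eval "$S"
python3 -m inch '[0,-0.02,0.2,-0.0185,0,0,0,0,0,0,0,0,0,0]'>/dev/null; eval "$S"
```

```text
t 24.73 clamp mm [-122.6    0.3  147.2] tilt 18.6 F clamp [0.  0.2 8.7] F tool [ 0.2 -2.7 -8.3] w 0.0
t 24.98 clamp mm [-123.4    0.2  145.5] tilt 17.6 F clamp [-1.3  0.2 10.1] F tool [ 0.2 -4.3 -9.2] w 0.0
```

```bash
S='python3 -c "from h import *
st()"'
python3 -m inch '[0,-0.01,0.2,-0.0185,0,0,0,0,0,0,0,0,0,0]'>/dev/null; eval "$S"
python3 -m inch '[0,-0.01,0.2,-0.0185,0,0,0,0,0,0,0,0,0,0]'>/dev/null; eval "$S"
```

```text
t 25.23 clamp mm [-124.2    0.3  143.7] tilt 16.5 F clamp [-1.2  0.4 10.6] F tool [ 0.4 -4.2 -9.9] w 0.0
t 25.48 clamp mm [-125.     0.3  141.9] tilt 15.5 F clamp [-2.3 -0.  11.3] F tool [ -0.   -5.2 -10.3] w 0.001
```

```bash
S='python3 -c "from h import *
st()"'
python3 -m inch '[0,-0.05,0.2,-0.0185,0,0,0,0,0,0,0,0,0,0]'>/dev/null; eval "$S"
python3 -m inch '[0,-0.05,0.2,-0.0185,0,0,0,0,0,0,0,0,0,0]'>/dev/null; eval "$S"
```

```text
t 25.73 clamp mm [-125.7    0.3  140.2] tilt 14.4 F clamp [-1.2  0.6 10.4] F tool [ 0.6 -3.7 -9.7] w 0.0
t 25.98 clamp mm [-126.5    0.3  138.4] tilt 13.3 F clamp [ 0.7 -0.  12.3] F tool [ -0.   -2.2 -12.1] w 0.0
```

```bash
S='python3 -c "from h import *
st()"'
python3 -m inch '[0,-0.05,0.2,-0.0185,0,0,0,0,0,0,0,0,0,0]'>/dev/null; eval "$S"
```

```text
t 26.23 clamp mm [-127.2    0.3  136.6] tilt 12.2 F clamp [ 1.7  0.6 11.8] F tool [  0.6  -0.8 -11.9] w 0.0
```

```bash
S='python3 -c "from h import *
st()"'
python3 -m inch '[0,-0.03,0.2,-0.0185,0,0,0,0,0,0,0,0,0,0]'>/dev/null; eval "$S"
python3 -m inch '[0,-0.03,0.2,-0.0185,0,0,0,0,0,0,0,0,0,0]'>/dev/null; eval "$S"
```

```text
t 26.48 clamp mm [-127.9    0.3  134.8] tilt 11.1 F clamp [ 0.4  0.6 11.6] F tool [  0.6  -1.9 -11.5] w 0.001
t 26.73 clamp mm [-128.5    0.3  132.9] tilt 10.0 F clamp [ 1.  -0.2 12.1] F tool [ -0.2  -1.1 -12.1] w 0.001
```

```bash
S='python3 -c "from h import *
st()"'
python3 -m inch '[0,-0.02,0.2,-0.0185,0,0,0,0,0,0,0,0,0,0]'>/dev/null; eval "$S"
python3 -m inch '[0,-0.02,0.2,-0.0185,0,0,0,0,0,0,0,0,0,0]'>/dev/null; eval "$S"
```

```text
t 26.98 clamp mm [-129.1    0.3  130.9] tilt 9.0 F clamp [ 1.   0.3 11.2] F tool [  0.3  -0.8 -11.2] w 0.0
t 27.23 clamp mm [-129.7    0.3  128.9] tilt 7.9 F clamp [-0.   0.9 11. ] F tool [  0.9  -1.5 -10.9] w 0.0
```

Falling slowly, so I'm past the peak. I'll continue.

```bash
S='python3 -c "from h import *
st()"'
python3 -m inch '[0,-0.02,0.2,-0.0185,0,0,0,0,0,0,0,0,0,0]'>/dev/null; eval "$S"
python3 -m inch '[0,-0.02,0.2,-0.0185,0,0,0,0,0,0,0,0,0,0]'>/dev/null; eval "$S"
```

```text
t 27.48 clamp mm [-130.2    0.3  126.9] tilt 6.9 F clamp [-0.2  0.8 10.5] F tool [  0.8  -1.5 -10.4] w 0.0
t 27.73 clamp mm [-130.7    0.3  124.8] tilt 5.8 F clamp [ 0.5 -0.3 10.5] F tool [ -0.3  -0.6 -10.5] w 0.001
```

```bash
S='python3 -c "from h import *
st()"'
python3 -m inch '[0,-0.02,0.2,-0.0185,0,0,0,0,0,0,0,0,0,0]'>/dev/null; eval "$S"
```

```text
t 27.98 clamp mm [-131.2    0.3  122.8] tilt 4.8 F clamp [-0.3 -1.   9.4] F tool [-1.  -1.1 -9.3] w 0.0
```

```bash
S='python3 -c "from h import *
st()"'
python3 -m inch '[0,-0.02,0.2,-0.0185,0,0,0,0,0,0,0,0,0,0]'>/dev/null; eval "$S"
python3 -m inch '[0,-0.02,0.2,-0.0185,0,0,0,0,0,0,0,0,0,0]'>/dev/null; eval "$S"
```

```text
t 28.23 clamp mm [-131.6    0.2  120.7] tilt 3.7 F clamp [-0.3 -0.   8.6] F tool [-0.  -0.8 -8.6] w 0.001
t 28.48 clamp mm [-132.     0.2  118.6] tilt 2.7 F clamp [-0.1 -0.4  7.7] F tool [-0.4 -0.4 -7.6] w 0.001
```

```bash
S='python3 -c "from h import *
st()"'
python3 -m inch '[0,-0.02,0.2,-0.0185,0,0,0,0,0,0,0,0,0,0]'>/dev/null; eval "$S"
```

```text
t 28.73 clamp mm [-132.3    0.3  116.5] tilt 1.6 F clamp [ 0.5 -1.1  5.5] F tool [-1.1  0.4 -5.5] w 0.0
```

```bash
S='python3 -c "from h import *
st()"'
python3 -m inch '[0,-0.01,0.15,-0.014,0,0,0,0,0,0,0,0,0,0]'>/dev/null; eval "$S"
python3 -m inch '[0,-0.01,0.15,-0.014,0,0,0,0,0,0,0,0,0,0]'>/dev/null; eval "$S"
```

```text
t 28.98 clamp mm [-132.5    0.3  114.9] tilt 0.9 F clamp [0.6 1.  5. ] F tool [ 1.   0.6 -5. ] w 0.0
t 29.23 clamp mm [-132.7    0.2  113.4] tilt 0.1 F clamp [1.  0.2 3.4] F tool [ 0.2  1.  -3.4] w 0.0
```

```bash
S='python3 -c "from h import *
st()"'
python3 -m inch '[0,-0.01,0.15,-0.014,0,0,0,0,0,0,0,0,0,0]'>/dev/null; eval "$S"
```

```text
t 29.48 clamp mm [-132.9    0.3  111.8] tilt -0.7 F clamp [ 0.7 -0.7  2.7] F tool [-0.7  0.7 -2.6] w 0.001
```

```bash
S='python3 -c "from h import *
st()"'
python3 -m inch '[0,0,0.15,-0.014,0,0,0,0,0,0,0,0,0,0]'>/dev/null; eval "$S"
python3 -m inch '[0,0,0.15,-0.014,0,0,0,0,0,0,0,0,0,0]'>/dev/null; eval "$S"
```

```text
t 29.73 clamp mm [-133.1    0.3  110.2] tilt -1.5 F clamp [-0.   0.5  2.8] F tool [ 0.5  0.1 -2.8] w 0.0
t 29.98 clamp mm [-133.1    0.3  108.6] tilt -2.3 F clamp [-0.6  0.4  0.3] F tool [ 0.4 -0.6 -0.3] w 0.001
```

```bash
S='python3 -c "from h import *
st()"'
python3 -m inch '[0,0,0.15,-0.014,0,0,0,0,0,0,0,0,0,0]'>/dev/null; eval "$S"
```

```text
t 30.23 clamp mm [-133.     0.2  107.2] tilt -3.1 F clamp [ 0.2 -0.1 -0.4] F tool [-0.1  0.2  0.4] w 0.0
```

```bash
S='python3 -c "from h import *
st()"'
python3 -m inch '[0,0,0.15,-0.014,0,0,0,0,0,0,0,0,0,0,0,0,0,0,0,0,0]'>/dev/null; eval "$S"
python3 -m inch '[0,0,-0.3,0,0,0,0,0,0,-1,0,0,0,0,0,0,-2,0,0,0,0,0,0,0,0,0,0,0,0,0,0,0,0,0,0]'>/dev/null; eval "$S"
python3 - <<'E'
from h import *
np.set_printoptions(precision=1,suppress=True)
for cam in("scene","top"):
    im,d=ctrl.camera(cam)
    if cam=="scene": save("j.png",im,(210,140,410,300),3.9)
    for l in ["handle_grip","release_paddle","cap_top","pad_face"]:
        for r in ctrl.place_of(cam,l)[:2]:
            q=at_depth(cam,r["centre"],d); print(cam,l,round(r["score"],2),np.round(r["centre"]),None if q is None else cc(q))
E
```

```text
t 30.6 clamp mm [-132.7    0.2  105.9] tilt -3.9 F clamp [-0.5 -0.2  0.9] F tool [-0.2 -0.4 -1. ] w 0.001
t 31.23 clamp mm [-135.1    0.2  138.5] tilt -3.9 F clamp [-0.1 -0.  -0. ] F tool [-0.  -0.1  0. ] w 0.0
scene handle_grip 0.61 [321. 203.] [-117.7    9.8  100.9]
scene release_paddle 0.69 [295. 197.] [-130.7  -81.2   92.1]
scene cap_top 0.52 [294. 200.] [-114.5  -74.    91.9]
scene cap_top 0.45 [383. 200.] [-288.2  144.5   51.2]
scene pad_face 0.62 [280. 256.] [89.2 -2.9 56. ]
scene pad_face 0.37 [314. 270.] [85.9 87.6 40.4]
top handle_grip 0.71 [309. 110.] [201.2 124.5   1.5]
top release_paddle 0.42 [348. 155.] [70.6  1.1 95.1]
top cap_top 0.52 [270. 288.] [-284.8  140.4   48.5]
top cap_top 0.41 [347. 156.] [67.9  4.2 91.1]
```

View pics/j.png

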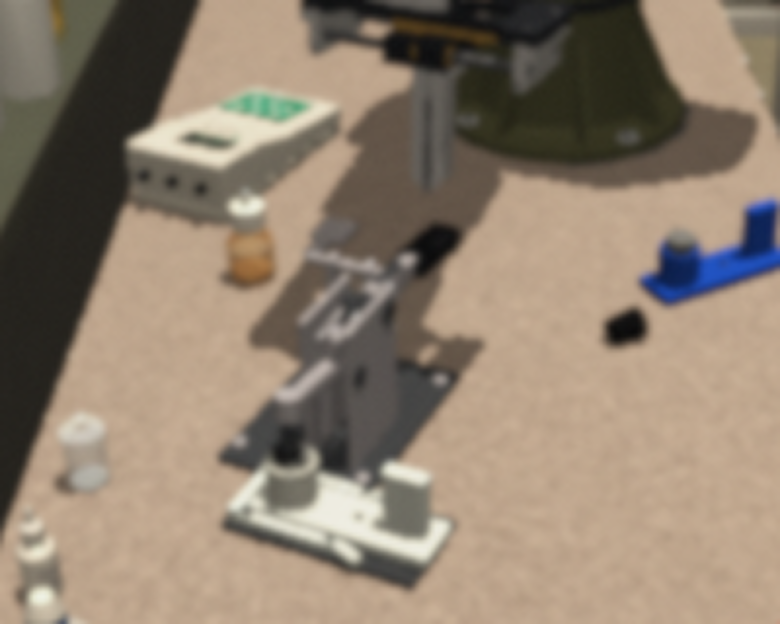

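The handle (435,245) stays level by itself at about 101 mm and the pad presses the cap (290,445), so it's locked. Next is the paddle (335,230).

```bash
python3 -m inch '[0,0,-2,0.068,0,0,0,0,0,-2,0,0,0.1745,0,0,0,0,0,0,0.1745,0,0,0,0,0,0,0.1745,0,0,0,0,0,0,0.1745,0,0,0,0,0,0,0.1745,0,0,0,0,0,0,0.1745,0,0,0,0,0,0,0.1745,0,0,0,0,0,0,0.1745,0,0,0,0,0,0,0.1745,0,0,2.5,0,0,0,0,0,0,2.5,0,0,0,0,0,0,2.5,0,0,0,0,0,0,0,0,0,0,0,0]'>/dev/null
python3 - <<'E'
from h import *
st(); plan(cw([-128,-79,106]),RC*R.from_euler("x",np.pi))
E
```

```text
t 33.48 clamp mm [-136.4  -75.6  178.7] tilt -0.0 F clamp [ 1.  -0.3 -1. ] F tool [1.  0.3 1. ] w 0.0
shift cm [0.83 0.34 7.27] then turn [ 0.    -0.001 -0.002]
or after turn, shift cm [0.84 0.34 7.27]
```

```bash
S='python3 -c "from h import *
st()"'
python3 -m inch '[0.83,0.34,2.4,0,0,0,0,0,0,2.5,0,0,0,0,0,0,2.2,0,0,0,0,0,0,0,0,0,0,0]'>/dev/null; eval "$S"
python3 -m inch '[0,0,0.8,0,0,0,0,0,0,0.3,0,0,0,0,0,0,0,0,0,0,0]'>/dev/null; eval "$S"
python3 -m inch '[0,0,0.3,0,0,0,0,0,0,0,0,0,0,0]'>/dev/null; eval "$S"
python3 -m inch '[0,0,0.3,0,0,0,0,0,0,0,0,0,0,0]'>/dev/null; eval "$S"
```

```text
t 33.98 clamp mm [-128.7  -77.4  106.8] tilt 0.1 F clamp [ 0.1 -0.7  0.3] F tool [ 0.1  0.7 -0.3] w 0.0
t 34.35 clamp mm [-127.9  -78.1   96.9] tilt -0.1 F clamp [ 0.2  0.4 -0.1] F tool [ 0.2 -0.4  0.1] w 0.001
t 34.6 clamp mm [-128.1  -78.2   93.7] tilt -0.0 F clamp [0.8 0.4 0.1] F tool [ 0.8 -0.4 -0.1] w 0.0
t 34.85 clamp mm [-128.   -78.2   90.6] tilt -0.0 F clamp [-0.  -1.3  1.2] F tool [-0.   1.3 -1.2] w 0.0
```

```bash
S='python3 -c "from h import *
st()"'
python3 -m inch '[0,0,0.3,0,0,0,0,0,0,0,0,0,0,0]'>/dev/null; eval "$S"
python3 -m inch '[0,0,0.2,0,0,0,0,0,0,0,0,0,0,0]'>/dev/null; eval "$S"
python3 -m inch '[0,0,0.2,0,0,0,0,0,0,0,0,0,0,0]'>/dev/null; eval "$S"
```

```text
t 35.1 clamp mm [-128.1  -78.2   87.6] tilt -0.0 F clamp [ 0.6 -0.3  1.1] F tool [ 0.6  0.3 -1.1] w 0.0
t 35.35 clamp mm [-128.   -78.2   85.7] tilt -0.0 F clamp [-0.3 -0.9  0.7] F tool [-0.3  0.9 -0.7] w 0.0
t 35.6 clamp mm [-127.7  -78.2   84.1] tilt -0.1 F clamp [-1.8  0.5  8.6] F tool [-1.8 -0.5 -8.6] w 0.001
```

```bash
S='python3 -c "from h import *
st()"'
python3 -m inch '[0,0,0.15,0,0,0,0,0,0,0,0,0,0,0]'>/dev/null; eval "$S"
python3 -m inch '[0,0,0.15,0,0,0,0,0,0,0,0,0,0,0]'>/dev/null; eval "$S"
```

```text
t 35.85 clamp mm [-127.7  -78.2   82.6] tilt -0.1 F clamp [-0.6  0.1  7.2] F tool [-0.6 -0.1 -7.2] w 0.0
t 36.1 clamp mm [-127.6  -78.1   81. ] tilt -0.1 F clamp [2.9 0.9 5.4] F tool [ 2.9 -0.9 -5.4] w 0.001
```

```bash
S='python3 -c "from h import *
st()"'
python3 -m inch '[0,0,0.15,0,0,0,0,0,0,0,0,0,0,0]'>/dev/null; eval "$S"
python3 -m inch '[0,0,0.15,0,0,0,0,0,0,0,0,0,0,0]'>/dev/null; eval "$S"
```

```text
t 36.35 clamp mm [-128.   -78.1   79.1] tilt -0.0 F clamp [ 1.  -1.2  2.4] F tool [ 1.   1.2 -2.3] w 0.001
t 36.6 clamp mm [-128.1  -78.1   77.5] tilt -0.0 F clamp [0.5 0.2 2.7] F tool [ 0.5 -0.2 -2.7] w 0.0
```

Run:
```python
from h import *
np.set_printoptions(precision=1,suppress=True)
im,d=ctrl.camera("scene"); save("k.png",im,(210,140,410,300),3.9)
for l in ["handle_grip","pad_face"]:
    for r in ctrl.place_of("scene",l)[:2]:
        q=at_depth("scene",r["centre"],d); print(l,round(r["score"],2),np.round(r["centre"]),None if q is None else cc(q))
```

```text
handle_grip 0.72 [311. 181.] [-94.6  -5.7 179. ]
pad_face 0.64 [279. 251.] [95.3 -2.7 77.5]
```

View pics/k.png

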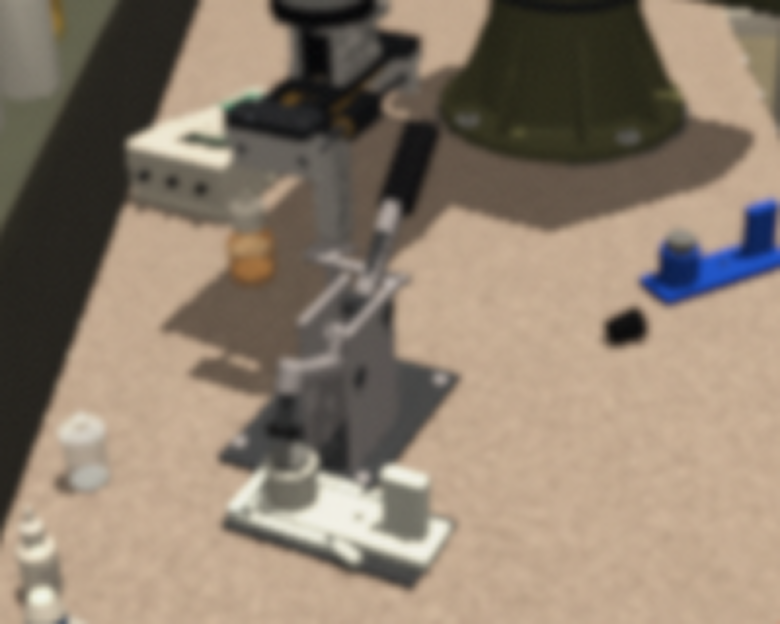

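The clamp sprang open: the handle is up at (410,160) and the pad is off the cap. I'll retreat straight up and check.

```bash
python3 -m inch '[0,0,-1,0,0,0,0,0,0,-2,0,0,0,0,0,0,-3,0,0,0,0,0,0,-4,0,0,0,0,0,0,-4,0,0,0,0,0,0,-4,0,0,0,0,0,0,-2,0,0,0,0,0,0,0,0,0,0,0,0,0,0,0,0,0,0]'>/dev/null
python3 - <<'E'
from h import *
np.set_printoptions(precision=1,suppress=True)
st()
for cam in("scene","top","wrist"):
    o=ctrl.get_obs(); im,d=ctrl.camera(cam)
    for l in ["handle_grip","cap_top","carrier","carrier_grip","release_paddle","pad_face"]:
        for r in ctrl.place_of(cam,l)[:2]:
            q=at_depth(cam,r["centre"],d,o); print(cam,l,round(r["score"],2),np.round(r["centre"]),None if q is None else cc(q))
    K,dd,W=params(cam,o); H,Wd=d.shape; u,v=np.meshgrid(np.arange(Wd),np.arange(H))
    n=cv2.undistortPoints(np.stack([u,v],-1).reshape(-1,1,2).astype(float),K,dd)[:,0]
    C=cc((np.c_[n,np.ones(len(n))]*d.reshape(-1,1))@W[:3,:3].T+W[:3,3]); C[d.ravel()<=0]=1e6
    k=(abs(C[:,0]-80)<14)&(abs(C[:,1])<14)&(C[:,2]>44)&(C[:,2]<60)
    print(cam,"cap z hist",np.histogram(C[k,2],np.arange(44,61,1))[0])
    k=(C[:,2]>13)&(C[:,2]<19)&(abs(C[:,0]-80)<23)&(C[:,1]>-30)&(C[:,1]<120)
    if k.sum()>20: print(cv2.minAreaRect(C[k][:,:2].astype(np.float32)))
    if cam=="scene": save("l.png",im,(180,120,460,340),2.8)
E
```

```text
t 37.88 clamp mm [-128.6  -78.1  276.9] tilt 0.0 F clamp [-1.  -0.1 -0.3] F tool [-1.   0.1  0.3] w 0.001
scene handle_grip 0.66 [313. 183.] [-90.7   1.8 174.6]
scene cap_top 0.58 [284. 256.] [82.5  2.8 54.3]
scene cap_top 0.55 [382. 201.] [-282.3  141.1   51.3]
scene carrier 0.9 [302. 276.] [92.  58.3 17.2]
scene carrier 0.58 [395. 211.] [-305.9  181.3   11.2]
scene carrier_grip 0.88 [314. 269.] [87.5 89.8 45.3]
scene carrier_grip 0.74 [404. 197.] [-344.   196.1   44.4]
scene release_paddle 0.63 [292. 201.] [-108.   -76.    91.9]
scene pad_face 0.38 [281. 250.] [93.3  2.3 81.1]
scene cap z hist [ 2  2  2  4  5  1  8 13 16  9  2  1  0  0  0  0]
((80.36927795410156, 40.045989990234375), (137.7518310546875, 45.03477096557617), 89.71234893798828)
top handle_grip 0.74 [339. 221.] [-97.9   1.7 181.7]
top cap_top 0.61 [267. 291.] [-294.1  145.7   49.7]
top cap_top 0.48 [348. 156.] [ 62.6   3.4 110.6]
top carrier 0.81 [260. 298.] [-321.3  164.5    9.4]
top carrier 0.74 [332. 158.] [72.6 39.7 15.7]
top carrier_grip 0.79 [243. 313.] [-356.9  194.1   55.5]
top cap z hist [5 4 5 4 1 4 6 6 2 0 1 0 0 0 0 0]
((79.55623626708984, 38.24394226074219), (45.612884521484375, 135.85147094726562), 0.386629581451416)
wrist handle_grip 0.81 [355. 115.] [-97.6   1.1 179.5]
wrist handle_grip 0.55 [476.  51.] [74.5 84.1 49.8]
wrist cap_top 0.53 [474. 121.] [ 54.3  -4.1 103.3]
wrist carrier 0.81 [460.  87.] [74.1 42.  16.2]
wrist carrier 0.68 [320. 178.] [-129.   -76.9   91. ]
wrist carrier_grip 0.97 [478.  53.] [74.2 80.4 54.2]
wrist release_paddle 0.69 [322. 179.] [-126.7  -78.1   90.8]
wrist pad_face 0.57 [548.  34.] [203.6 120.5   1.2]
wrist cap z hist [11 30 30 15  3  6 15 46 37 11  0  0  0  0  0  0]
((79.98297882080078, 38.160003662109375), (134.3633575439453, 45.921443939208984), 89.98918151855469)
```

View pics/l.png

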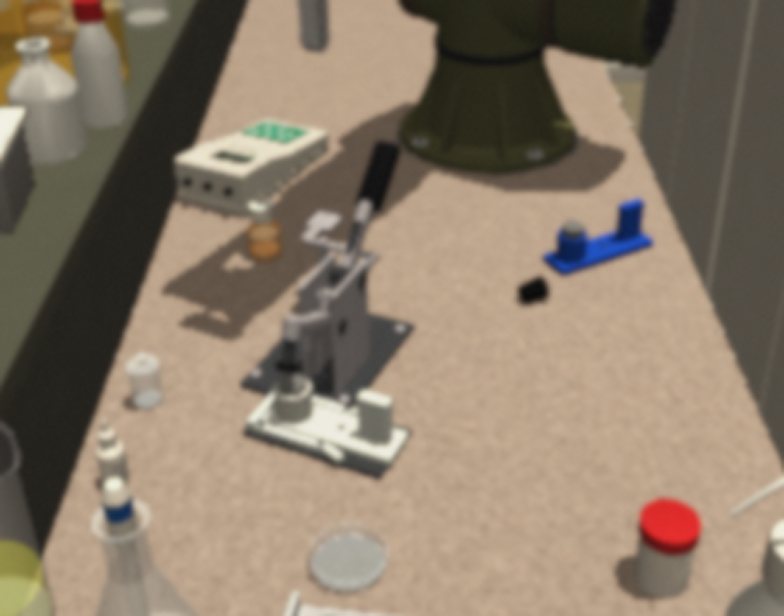

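```bash
python3 -c "
from station import ctrl
print(ctrl.hand_in())"
```

```text
the job is handed in; nothing more can be done
None
```

The job is done and handed in at about 39 s of the 61 s. `hand_in` reports no verdict, so the results below are my own checks.

- **Insertion:** I took the aluminium carrier, not the blue one, and slid it in until it met the stop. The contact force reached about 10 N before I set it on the bed and let go.
- **Locking:** I pushed the handle down its arc. The force rose to about 12 N, then fell to zero as it went over centre. It stayed level by itself at about 101 mm when I lifted off.
- **Release:** I pressed the paddle about 13 mm, with a peak reading of about 9 N. The clamp sprang open, and I withdrew straight up.

**Last checks:**
- **Cap:** the top is at about 51–52 mm above the bench, against 56 mm before pressing and 52 mm when home.
- **Carrier:** it stands in the channel at its home position, to within the few millimetres the cameras resolve.
- **Clamp:** the handle is up again and the paddle is back at 91 mm.
- **Robot:** it touches nothing, with force readings around zero.
- **Bystanders:** all those in the last picture look undisturbed.

**What disagreed:**
- **Clamp angle:** my first estimate was about half a degree off. I refined it from the paddle and handle before pressing anything.
- **Wrong hits:** the networks gave a few in the last pictures, mostly at implausible heights or on the blue carrier. I ignored them.

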